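Load the fraction collector: tube racks butted up in a row against the end stop

TASK

Get the fraction collector ready for the next run: load every tube rack there is (on the bench, or left standing loose on the bed) into its bed, upright and lengthwise across the channel, in one row pushed up tight against the end stop, with no gaps between the stop and the racks or between one rack and the next. If there is a rack with the wide tubes it goes first, at the stop; the slim-tube racks follow in any order. The dispensing arm slides by hand along its rail, so move it out of your way, and leave it over the middle of the first rack at the stop; do not knock over the amber bottle or the beaker.

Things in the scene. Friction and masses are not known exactly. Their poses are not given: they have to be found in the camera images.
- collector: Beige fraction collector, fixed to the bench. Origin at bench height; x points across its bed to the back, y along the bed to the end stop (left), z up. Bed floor at z = 12 mm, from y = -175 (right end, open) to the stop at y = +100 mm. Channel 150 mm wide, x = -75 to +75 mm, between a front lip 10 mm and a back fence 30 mm above the floor, each 8 mm thick.
- end_stop (a point): Foot of the end stop at mid-channel (collector x = 0, y = 100, z = 12 mm; same axes). The stop is the side face of the control pod: a box y = 100 to 225, x = -95 to 95 mm, top at z = 62 mm. Racks stand with their length across the channel, rowed from here towards -y: the n-th rack's centre is 26 + 52 (n-1) mm from the stop.
- rail (a point): Middle of the dispensing arm's rail, behind the fence (collector x = 133, y = 25, z = 132 mm; same axes). The beam is 20 mm thick in x, z = 120 to 144 mm, along y for 354 mm, on posts 24 x 22 mm at its ends (collector y = -163 and 213 mm).
- dispenser (a joint): Dispensing arm along its rail (m): 0 = over the middle of the first rack's place (collector y = 74 mm); grows to the right, away from the stop, to +0.20; -0.105 = parked left above the control pod, clear of the bed. Slides by hand against about 1.5 N friction plus damping of 4 N per m/s, and stays where it is left.
- knob_top (a point): Centre of the top of the arm's black knob: upright cylinder 22 mm across, 40 mm high, its top 194 mm above the bench, at collector x = 0. Below it a head 36 x 32 mm from 120 to 154 mm and a beam 22 mm wide (top at 150 mm) back to the rail. The nozzle tip, 109 mm above the bench, clears the tubes of loaded racks (92 mm). Pinch or push the knob to slide the arm.
- rack_wide: Tube rack with 10 wide tubes (2 rows of 5, 21 mm across), on the bench right of the collector, if present. Off-white plastic, 130 mm long (x), 52 mm wide (y), flat upright sides to grip up to 56 mm; the fixed tubes rise to 80 mm within the footprint; about 350 g. Either way round will do. Origin: centre of underside, z up.
- rack_a: Tube rack with 21 slim tubes (3 rows of 7, 12 mm across), on the bench right of the collector, if present. Off-white plastic, 130 mm long (x), 52 mm wide (y), flat upright sides to grip up to 56 mm; the fixed tubes rise to 80 mm within the footprint; about 350 g. Either way round will do. Origin: centre of underside, z up.
- rack_b: Tube rack with 21 slim tubes (3 rows of 7, 12 mm across), on the bench right of the collector, if present. Off-white plastic, 130 mm long (x), 52 mm wide (y), flat upright sides to grip up to 56 mm; the fixed tubes rise to 80 mm within the footprint; about 350 g. Either way round will do. Origin: centre of underside, z up.
- rack_c: Tube rack with 21 slim tubes (3 rows of 7, 12 mm across), loose near the right end of the collector's bed, if present. Off-white plastic, 130 mm long (x), 52 mm wide (y), flat upright sides to grip up to 56 mm; the fixed tubes rise to 80 mm within the footprint; about 350 g. Either way round will do. Origin: centre of underside, z up.
- amber_bottle: Closed amber glass bottle with a black cap, 60 mm across, 135 mm high, standing on the bench. Origin: centre of its underside, z up. Not to be knocked over.
- beaker: Empty glass beaker, 64 mm across, 85 mm high, standing on the bench near the racks. Origin: centre of its underside, z up. Not to be knocked over.
Mind the look-alikes: they are no part of the job. What is shaped like the rack_a but turquoise is not meant.

How it is judged:
By the outcome, as a careful person would: the job done as asked, in the order asked, and still so for the second after the job is handed in, with the robot touching nothing.
Of rack_wide, rack_a, rack_b, rack_c only 2 to 4 are there at a start; the rules pass over those that are not, and their reading is None.
At some moment in a run one of rack_wide, rack_a, rack_b, rack_c may be knocked a few centimetres aside while the robot is not near it.
It also fails if it takes over 210 s, if anything falls off the work surface, if the arm or the gripper's body presses on something with over 40 N, if the wrist force passes 120 N, or if a joint passes its speed limit or range.

ROBOT

A 6-joint arm with a two-finger parallel gripper is mounted at the origin on the work surface. World frame = base frame: x ahead of the robot, y to its left, z up, the work surface at z = 0. Lengths are in m, angles in rad, forces in N, time in s.
With the tool pointing down it reaches from about 0.25 to 0.725 m from the base axis. Payload 4 kg.
Tool frame: the origin (TCP) lies midway between the tips of the shut fingers; the grasp point (between the pads) lies 19 mm behind it (bot.grip_depth is the distance from the TCP to the grasp point, in m); z points along the fingers, y is the line along which they close (so a half turn about z gives the same grasp; the last joint's range is limited). The gripper opens to 85 mm and grips with 20 to 120 N. Pads are 22 mm wide; open, the fingers measure 114 mm over their backs; the gripper's body (76 mm by 85 mm) begins 54 mm behind the grasp point. The pads swing forward as they close: fully open they stand 13 mm farther back than shut.
Start: joints at [-1.159, 0.241, 0.005, 1.335, 0, 1.571], TCP at [0.2, -0.458, 0.231] pointing down, gripper open.
Joint ranges: [-2.72, 2.72], [-1.05, 1.87], [-1.09, 1.28], [-1.99, 2.15], [-1.42, 1.44], [-3.14, 3.14]. Speed limits (rad/s): [2.79, 2.79, 3.14, 3.14, 3.14, 3.14].

INTERFACE

Orientations are given as a unit quaternion [x, y, z, w].
In Python, from workcell import bot gives the robot as it stands.
- The arm moves only by the shell command python3 -m creep 'ROWS'. ROWS is JSON, one flat list of numbers, 5 for each row, row after row: the shift along the world's x, y, z in m, then the turn about the world's z in rad, then the finger opening in m, from 0 to 0.0854. In form: [x, y, z, twist, claw, x, y, z, twist, claw, ...]. A call has 1 to 10 rows; each row is the pose to reach, as a shift and turn from the pose commanded when the call began; what a row does not reach only later rows make up. A row lasts 1/12 s, in which the tool goes at most 41.7 mm and 7.16 degrees, less where a joint would pass 70% of its speed; a pose out of reach is approached as far as the arm can. A call with a gripper value outside its range is refused whole. The fingers move at their own pace and stop on an object; the grip force is fixed at half the most. Time passes only in rows, so rows that repeat a pose let the fingers close. It gives the time, the measured TCP pose, the force, the opening and the grip force at its end, in the units of the state.
- bot.get_obs(): the state, without advancing time (a new reading comes with each control period).
- bot.camera(name): name is "scene" or "top" or "wrist"; returns a dict with "pixels" (384x512x3 uint8, red, green, blue), "camera_matrix" (3x3 intrinsics, pixels), "extrinsics" (4x4, takes a point from world to camera coordinates); the wrist camera has in their place "T_tool_cam" (4x4, takes a point from camera to tool coordinates, whose origin is the TCP and whose axes are the flange's). Camera axes: x right, y down, z forward; pixel columns grow to the right and rows downward; lengths in m; the calibration is good to about 2 mm. A picture is of the moment at which its call begins: read the wrist's pose just before it. There is no depth.
- bot.job_done(): hands the job in; it is judged then, once.
Trained networks look in the newest picture that a camera, given by its name, has taken for a name from the list of things; names that differ only in an ending like _2 or _b are one class to them, and where a whole thing is asked for, a point or a joint stands for the part that bears it (a point fixed in the world has none). Each returns a list of dicts, best first, with "score" (0 to 1); they miss things now and then, are a little off and sometimes report something else, mostly with a low value. They report only what shows in the picture. A call takes as long as a camera call. They do not tell look-alikes from the thing itself.
- bot.look_for(camera, thing): "centre" ([column, row] as shares, 0 to 1, of the picture: columns of its width, rows of its height, amid what is visible of it).
- bot.place_of(camera, thing): "centre" ([column, row] as shares, 0 to 1, of the picture: columns of its width, rows of its height: a listed point, or the origin of a listed thing).
The state is a dict: "clock": time; "joint_pos": joint angles; "joint_vel": joint speeds; "tau": joint torques, N m; "eef_pos": TCP position; "tool_rot": TCP orientation; "ft_force": force on the tool from outside, world axes, zero at the start; "ft_torque": the same for the moment, N m; "grip_width": finger opening in m; "grasp_force": force on a finger pad.
Only numpy, scipy, OpenCV 4.12 (cv2) and the standard library are available. Lean on these libraries where they do the work, as an engineer would, in place of code of your own. Each camera call takes 0.05 s, during which the arm holds its last target. There are 200 camera calls.

## Working session

There is one attempt and no reset: what is moved stays moved. The work goes in short steps, Python scripts to look and compute and a shell command to move; the robot and the scene stay as the last step left them, time stands still between calls to the robot, and variables do not carry over. Pictures are saved under pics/ and viewed, at most 19 in all, crops included, and the job is handed in when it is done.

```bash
mkdir -p pics
cat > h.py <<'E'
import numpy as np, cv2
from workcell import bot
def cam(n,save=None):
    o=bot.get_obs(); c=bot.camera(n)
    if save: cv2.imwrite('pics/'+save,cv2.cvtColor(c['pixels'],cv2.COLOR_RGB2BGR))
    K=np.array(c['camera_matrix'])
    if n=='wrist':
        from scipy.spatial.transform import Rotation as R
        T=np.eye(4);T[:3,:3]=R.from_quat(o['tool_rot']).as_matrix();T[:3,3]=o['eef_pos']
        E=np.linalg.inv(T@np.array(c['T_tool_cam']))
    else: E=np.array(c['extrinsics'])
    return c['pixels'],K,E
def ray(K,E,uv,z):
    "pixel -> world point on plane z"
    d=E[:3,:3].T@np.linalg.solve(K,[uv[0],uv[1],1.]); o=-E[:3,:3].T@E[:3,3]
    return o+d*(z-o[2])/d[2]
def proj(K,E,p):
    q=K@(E[:3,:3]@np.asarray(p,float)+E[:3,3]); return q[:2]/q[2]
E
cat > s1.py <<'E'
from h import *
zs=dict(collector=0,end_stop=.012,rail=.132,knob_top=.194,rack_wide=0,rack_a=0,rack_c=.012,amber_bottle=0,beaker=0)
for n in ['top','scene']:
    p,K,E=cam(n,n+'1.png')
    for t,z in zs.items():
        for r in bot.place_of(n,t)[:5]:
            uv=np.array(r['centre'])*[512,384]
            print(n,t,round(r['score'],2),uv.round(0),ray(K,E,uv,z).round(3))
a=cv2.imread('pics/top1.png');b=cv2.imread('pics/scene1.png')
print(K,E)
E
python3 s1.py
```

```text
top collector 0.89 [149. 202.] [0.541 0.161 0.   ]
top end_stop 0.81 [118. 200.] [0.546 0.251 0.012]
top rail 0.81 [130. 147.] [0.67  0.176 0.132]
top knob_top 0.79 [121. 190.] [0.544 0.17  0.194]
top knob_top 0.69 [130. 146.] [0.653 0.153 0.194]
top rack_wide 0.68 [296. 177.] [ 0.613 -0.276  0.   ]
top rack_a 0.85 [401. 194.] [ 0.56  -0.584  0.   ]
top rack_a 0.7 [251. 221.] [ 0.483 -0.142  0.   ]
top rack_a 0.56 [342. 224.] [ 0.473 -0.409  0.   ]
top rack_c 0.85 [401. 194.] [ 0.558 -0.579  0.012]
top rack_c 0.7 [251. 221.] [ 0.482 -0.142  0.012]
top rack_c 0.56 [342. 224.] [ 0.472 -0.406  0.012]
top amber_bottle 0.74 [251. 144.] [ 0.717 -0.142  0.   ]
top beaker 0.72 [296. 266.] [ 0.351 -0.272  0.   ]
scene collector 0.92 [318. 297.] [0.537 0.164 0.   ]
scene end_stop 0.67 [347. 317.] [0.527 0.256 0.012]
scene end_stop 0.4 [205. 255.] [ 0.725 -0.123  0.012]
scene end_stop 0.22 [214. 218.] [ 0.624 -0.255  0.012]
scene rail 0.83 [283. 292.] [0.678 0.184 0.132]
scene rail 0.45 [278. 193.] [ 0.466 -0.125  0.132]
scene knob_top 0.6 [330. 243.] [0.532 0.165 0.194]
scene rack_wide 0.59 [2
[... 199 characters left out ...]
ack_c 0.93 [274. 226.] [ 0.48  -0.119  0.012]
scene rack_c 0.76 [232. 184.] [ 0.473 -0.396  0.012]
scene rack_c 0.71 [191. 171.] [ 0.564 -0.552  0.012]
scene amber_bottle 0.61 [206. 254.] [ 0.716 -0.134 -0.   ]
scene amber_bottle 0.4 [330. 242.] [0.367 0.026 0.   ]
scene beaker 0.88 [278. 193.] [ 0.351 -0.269  0.   ]
scene beaker 0.35 [321. 295.] [0.527 0.162 0.   ]
[[372.61508181   0.         253.77115508]
 [  0.         372.61508181 194.34153767]
 [  0.           0.           1.        ]] [[-0.83668589  0.54744008  0.01631169  0.52999208]
 [ 0.31269887  0.50194422 -0.80639409  0.02043597]
 [-0.44964001 -0.66959791 -0.59115354  1.33652248]
 [ 0.          0.          0.          1.        ]]
```

```bash
python3 -c "
import cv2
a=cv2.imread('pics/top1.png')
cv2.imwrite('pics/top1c.png',cv2.resize(a[100:320,60:460],None,fx=2,fy=2,interpolation=cv2.INTER_CUBIC))
b=cv2.imread('pics/scene1.png')
cv2.imwrite('pics/scene1c.png',cv2.resize(b[120:380,140:440],None,fx=2.3,fy=2.3,interpolation=cv2.INTER_CUBIC))"
```

```text
(no output)
```

View pics/top1c.png

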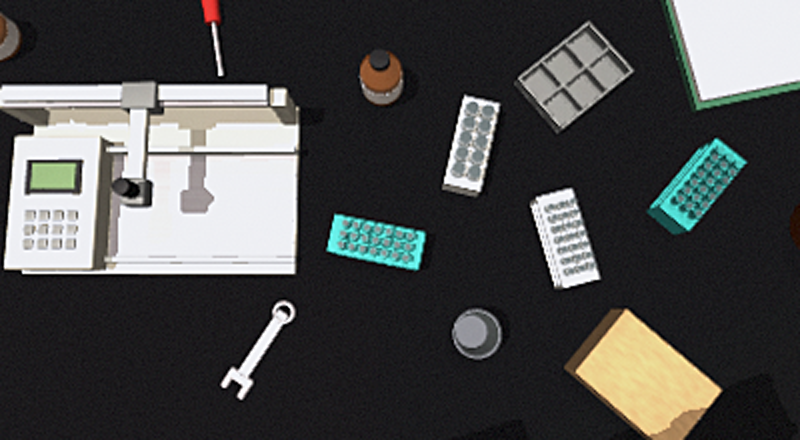

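View pics/scene1c.png

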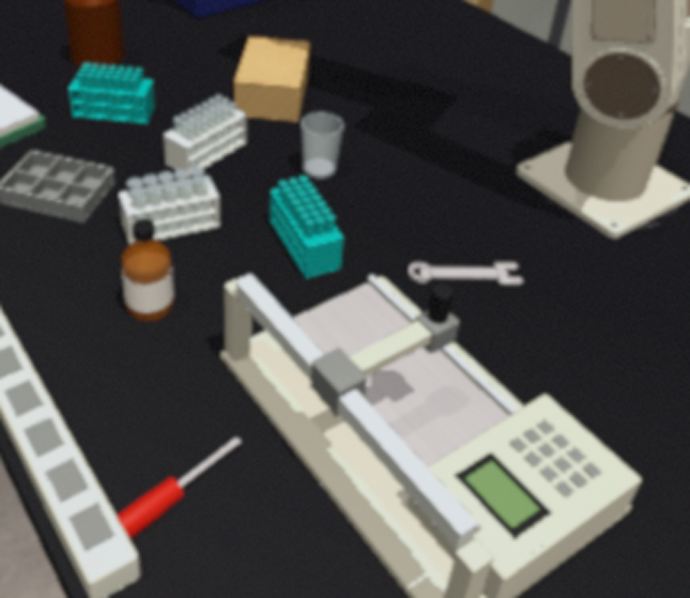

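The top picture (crop px/2 + (60,100)) shows:
- **White racks:** there are only two, the wide-tube rack at full px (296,172) and one slim-tube rack at (343,219). No rack is on the bed.
- **Look-alikes:** the turquoise racks at (251,221) and (410,193), and the grey tray at (347,138), are not part of the job.
- **Obstacles and knob:** the beaker is at (298,266), the bottle at (251,138) and the knob at (121,192).

The white racks fit the description, and the enlarged crop confirms it. I'll move the dispenser first.

```bash
python3 -c "
from h import *
from scipy.spatial.transform import Rotation as R
o=bot.get_obs();print(R.from_quat(o['tool_rot']).as_matrix().round(3),o['ft_force'],o['grip_width'],o['clock'])"
python3 -m creep '[0.02,0.035,0.01,0,0.085, 0.04,0.07,0.02,0,0.085, 0.06,0.105,0.03,0,0.085, 0.08,0.14,0.03,0,0.085, 0.10,0.175,0.03,0,0.085, 0.12,0.21,0.03,0,0.085, 0.14,0.245,0.03,0,0.085, 0.16,0.28,0.03,0,0.085, 0.18,0.315,0.03,0,0.085, 0.2,0.35,0.03,0,0.085]'
```

```text
[[ 0.916  0.4    0.   ]
 [ 0.4   -0.916  0.   ]
 [ 0.    -0.    -1.   ]] [-0.33382876  0.22327381  0.30205713] 0.08535745127468948 1.0
clock: 1.83
eef_pos: [0.4007, -0.1063, 0.2617]
tool_rot: [0.979, 0.204, 0.0, 0.0]
ft_force: [0.9, 0.2, -0.6]
grip_width: 0.0852
grasp_force: 0.0
```

```bash
python3 -m creep '[0.014,0.039,0.01,-0.06,0.085, 0.028,0.076,0.02,-0.12,0.085, 0.042,0.114,0.03,-0.18,0.085, 0.056,0.152,0.03,-0.24,0.085, 0.07,0.19,0.03,-0.3,0.085, 0.084,0.228,0.03,-0.36,0.085, 0.1,0.27,0.03,-0.412,0.085, 0.1,0.27,0.03,-0.412,0.085, 0.1,0.27,0.03,-0.412,0.085]'
cat > s2.py <<'E'
from h import *
import sys
p,K,E=cam('wrist',sys.argv[1]+'.png')
print((-E[:3,:3].T@E[:3,3]).round(3))
for a in sys.argv[2:]:
    t,z=a.split(':')
    for r in bot.place_of('wrist',t)[:4]:
        uv=np.array(r['centre'])*[512,384]; print(t,round(r['score'],2),uv.round(0),ray(K,E,uv,float(z)).round(4))
E
python3 s2.py w1 knob_top:.194 end_stop:.012 collector:0 rail:.132
```

```text
clock: 2.58
eef_pos: [0.5036, 0.0415, 0.291]
tool_rot: [0.999, 0.031, -0.001, -0.018]
ft_force: [0.1, 0.6, 0.7]
grip_width: 0.085
grasp_force: 0.0
[0.575 0.04  0.434]
knob_top 0.63 [ 84. 132.] [0.5379 0.1734 0.194 ]
end_stop 0.75 [ 94. 109.] [0.5393 0.2581 0.012 ]
collector 0.73 [171. 116.] [0.5366 0.1627 0.    ]
```

View pics/w1.png

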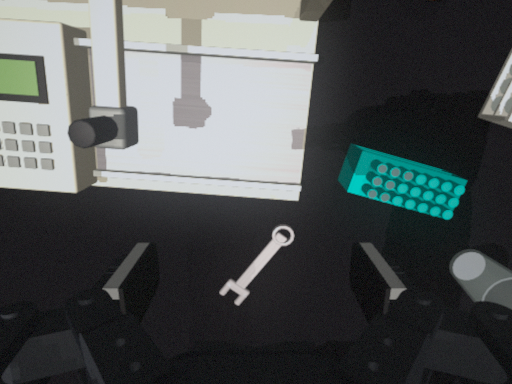

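```bash
python3 - <<'E'
from h import *
p,K,E=cam('wrist')
g=cv2.cvtColor(p,cv2.COLOR_RGB2GRAY).astype(float)
# front lip outer bottom edge -> dark bench transition; fence top front edge
pts=[]
for u in range(110,296,6):
    col=g[165:210,u]; v=165+np.argmin(np.diff(col)); pts.append(ray(K,E,(u,v+.5),.0)[:2])
pts=np.array(pts); c=np.polyfit(pts[:,1],pts[:,0],1); print('lip foot: x=',c, np.std(pts[:,0]-np.polyval(c,pts[:,1])))
q=[]
for v in range(70,180,5):
    row=g[v,285:330]; u=285+np.argmin(np.diff(row)); q.append(ray(K,E,(u+.5,v),.012)[:2])
q=np.array(q); d=np.polyfit(q[:,0],q[:,1],1); print('right end: y=',d,np.polyval(d,.54),np.std(q[:,1]-np.polyval(d,q[:,0])))
print(bot.get_obs()['eef_pos'])
E
python3 -m creep '[0.007,0.03,0,-0.03,0.085, 0.014,0.06,0,-0.06,0.085, 0.022,0.09,0,-0.062,0.085, 0.03,0.12,0,-0.062,0.085, 0.034,0.131,0,-0.062,0.085, 0.034,0.131,0,-0.062,0.085, 0.034,0.131,0,-0.062,0.085, 0.034,0.131,0,-0.062,0.085]'
```

```text
lip foot: x= [0.00375477 0.43133695] 0.00042438045605169925
right end: y= [-0.0046914  -0.01142171] -0.01395506227305392 0.00036123554376986454
[0.50277761 0.0423066  0.29160914]
clock: 3.55
eef_pos: [0.5423, 0.0557, 0.2912]
tool_rot: [0.999, 0.032, -0.002, -0.034]
ft_force: [1.0, -0.5, 0.1]
grip_width: 0.0851
grasp_force: 0.0
```

```bash
python3 -c "
from h import *
from scipy.spatial.transform import Rotation as R
o=bot.get_obs();print(o['joint_pos'],'\n',R.from_quat(o['tool_rot']).as_matrix().round(3))"
```

```text
[0.06395837 0.3186582  0.26296238 1.51776912 0.06906609 3.14058433] 
 [[ 0.998  0.065 -0.007]
 [ 0.065 -0.996  0.069]
 [-0.003 -0.069 -0.998]]
```

```bash
python3 -m creep '[0,0,0,0.12,0.085, 0,0,0,0.24,0.085, 0,0,0,0.36,0.085, 0,0,0,0.48,0.085, 0,0,0,0.6,0.085, 0,0,0,0.72,0.085, 0,0,0,0.84,0.085, 0,0,0,0.96,0.085, 0,0,0,1.08,0.085, 0,0,0,1.2,0.085]';  python3 -m creep '[0,0,0,0.12,0.085, 0,0,0,0.24,0.085, 0,0,0,0.36,0.085, 0,0,0,0.48,0.085, 0,0,0,0.6,0.085, 0,0,0,0.72,0.085, 0,0,0,0.84,0.085, 0,0,0,0.96,0.085, 0,0,0,1.08,0.085, 0,0,0,1.2,0.085]'; python3 -c "
from h import *
from scipy.spatial.transform import Rotation as R
o=bot.get_obs();print(o['joint_pos'],'\n',R.from_quat(o['tool_rot']).as_matrix().round(3))"
```

```text
clock: 4.38
eef_pos: [0.5419, 0.0556, 0.2915]
tool_rot: [0.804, 0.593, -0.021, -0.027]
ft_force: [0.9, -1.1, -0.4]
grip_width: 0.0848
grasp_force: 0.0
clock: 5.22
eef_pos: [0.5419, 0.0557, 0.2915]
tool_rot: [0.329, 0.944, -0.033, -0.01]
ft_force: [-0.1, -0.2, 0.9]
grip_width: 0.0849
grasp_force: 0.0
[ 0.13007066  0.3575719   0.31861036  1.58011121 -0.04960705  0.80202046] 
 [[-0.783  0.62  -0.041]
 [ 0.622  0.781 -0.055]
 [-0.002 -0.069 -0.998]]
```

```bash
for i in 1 2 3; do python3 -m creep '[0,0,0,0.12,0.085, 0,0,0,0.24,0.085, 0,0,0,0.36,0.085, 0,0,0,0.48,0.085, 0,0,0,0.6,0.085, 0,0,0,0.72,0.085, 0,0,0,0.84,0.085, 0,0,0,0.96,0.085, 0,0,0,1.08,0.085, 0,0,0,1.2,0.085]' >/dev/null; done; python3 -m creep '[0,0,0,0.12,0.085, 0,0,0,0.2,0.085, 0,-0.03,0,0.2,0.085, 0,-0.06,0,0.2,0.085, 0,-0.06,0,0.2,0.085]';  python3 -c "
from h import *
from scipy.spatial.transform import Rotation as R
o=bot.get_obs();print(o['joint_pos'],'\n',R.from_quat(o['tool_rot']).as_matrix().round(3))"
```

```text
clock: 8.13
eef_pos: [0.5421, 0.0004, 0.2914]
tool_rot: [0.999, -0.017, -0.001, -0.031]
ft_force: [0.6, 0.7, -0.1]
grip_width: 0.0852
grasp_force: 0.0
[-0.03348007  0.3122474   0.25499003  1.51582513  0.06107847 -3.14021713] 
 [[ 0.999 -0.035 -0.   ]
 [-0.035 -0.998  0.061]
 [-0.002 -0.061 -0.998]]
```

```bash
python3 -m creep '[0,-0.04,0,0.1,0.085, 0,-0.08,0,0.1,0.085, 0,-0.12,0,0.1,0.085, 0,-0.16,0,0.1,0.085, 0,-0.16,0,0.1,0.085]';  cat > st.py <<'E'
from h import *
from scipy.spatial.transform import Rotation as R
o=bot.get_obs();M=R.from_quat(o['tool_rot']).as_matrix();print('j',o['joint_pos'].round(3) if hasattr(o['joint_pos'],'round') else o['joint_pos'],'toolz',M[:,2].round(4),'yaw x',np.arctan2(M[1,0],M[0,0]).round(4))
E
python3 st.py
```

```text
clock: 8.55
eef_pos: [0.5416, 0.0128, 0.2914]
tool_rot: [1.0, 0.003, -0.002, -0.015]
ft_force: [-0.4, -0.6, -0.6]
grip_width: 0.0848
grasp_force: 0.0
j [ 0.007  0.313  0.257  1.518  0.029 -3.141] toolz [-0.0034  0.0295 -0.9996] yaw x 0.0062
```

```bash
python3 -m creep '[0,-0.04,0,0.1,0.085, 0,-0.08,0,0.1,0.085, 0,-0.12,0,0.1,0.085, 0,-0.16,0,0.1,0.085]';  python3 st.py
```

```text
clock: 8.88
eef_pos: [0.5371, 0.0216, 0.2913]
tool_rot: [1.0, 0.021, -0.002, 0.002]
ft_force: [-0.1, -0.4, -0.3]
grip_width: 0.0851
grasp_force: 0.0
j [ 0.043  0.305  0.246  1.516 -0.004 -3.141] toolz [-0.004  -0.0046 -1.    ] yaw x 0.0416
```

```bash
python3 -m creep '[0,0,0,-0.12,0.085, 0,0,0,-0.24,0.085, 0,0,0,-0.36,0.085, 0,0,0,-0.48,0.085, 0,0,0,-0.6,0.085, 0,0,0,-0.72,0.085, 0,0,0,-0.84,0.085, 0,0,0,-0.96,0.085, 0,0,0,-1.08,0.085, 0,0,0,-1.2,0.085]'>/dev/null;  python3 -m creep '[0,0,0,-0.12,0.085, 0,0,0,-0.24,0.085, 0,0,0,-0.36,0.085, 0,0,0,-0.48,0.085, 0,0,0,-0.6,0.085, 0,0,0,-0.72,0.085, 0,0,0,-0.84,0.085, 0,0,0,-0.96,0.085, 0,0,0,-1.08,0.085, 0,0,0,-1.2,0.085]' >/dev/null; python3 -m creep '[0,0.03,0,-0.12,0.085, 0,0.06,0,-0.24,0.085, 0,0.09,0,-0.36,0.085, 0,0.12,0,-0.48,0.085, 0.001,0.15,0,-0.6,0.085, 0.001,0.151,0,-0.72,0.085, 0.001,0.151,0,-0.783,0.085, 0.001,0.151,0,-0.783,0.085]'; python3 st.py; python3 s2.py w2 knob_top:.194 end_stop:.012 collector:0 rail:.132
```

```text
clock: 11.22
eef_pos: [0.5381, 0.1728, 0.2911]
tool_rot: [0.0, 1.0, 0.003, 0.002]
ft_force: [-0.9, 0.5, -0.5]
grip_width: 0.0852
grasp_force: 0.0
j [0.309 0.355 0.317 1.527 0.004 0.309] toolz [ 0.0039  0.0053 -1.    ] yaw x 3.1416
[0.465 0.171 0.434]
knob_top 0.79 [262. 187.] [0.536  0.1787 0.194 ]
end_stop 0.78 [321. 146.] [0.535 0.261 0.012]
collector 0.79 [244. 146.] [0.5367 0.1606 0.    ]
collector 0.32 [ 42. 265.] [ 0.7132 -0.1406  0.    ]
rail 0.78 [265. 286.] [0.6636 0.1849 0.132 ]
```

View pics/w2.png

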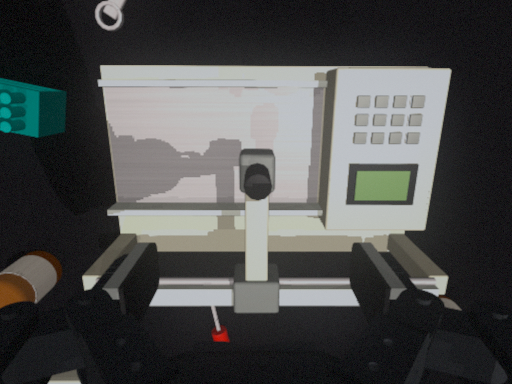

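The wrist view shows the knob at (262,185) under the open fingers, the stop edge at u≈325, and the front lip at v≈83. I'll pinch the knob now.

```bash
python3 -m creep '[-0.001,0.003,-0.03,0,0.085, -0.001,0.003,-0.06,0,0.085, -0.001,0.003,-0.09,0,0.085, -0.001,0.003,-0.115,0,0.085, -0.001,0.003,-0.128,0,0.085, -0.001,0.003,-0.128,0,0.085, -0.001,0.003,-0.128,0,0.01, -0.001,0.003,-0.128,0,0.01, -0.001,0.003,-0.128,0,0.01, -0.001,0.003,-0.128,0,0.01]';python3 -m creep '[0,0,0,0,0.01, 0,0,0,0,0.01, 0,0,0,0,0.01, 0,0,0,0,0.01, 0,0,0,0,0.01]'
```

```text
clock: 12.3
eef_pos: [0.5383, 0.1756, 0.165]
tool_rot: [-0.0, 1.0, 0.003, 0.004]
ft_force: [-0.4, -0.0, 0.3]
grip_width: 0.0382
grasp_force: 0.0
clock: 12.72
eef_pos: [0.5379, 0.1757, 0.1647]
tool_rot: [-0.0, 1.0, 0.003, 0.003]
ft_force: [-0.8, 1.0, 5.9]
grip_width: 0.0202
grasp_force: 58.8
```

```bash
python3 -m creep '[0,0.02,0,0,0.01, 0,0.04,0,0,0.01, 0,0.06,0,0,0.01, 0,0.08,0,0,0.01, 0,0.1,0,0,0.01, 0,0.12,0,0,0.01, 0,0.14,0,0,0.01, 0,0.152,0,0,0.01, 0,0.154,0,0,0.01]'; for i in 1 2 3 4; do python3 -m creep '[0,0.002,0,0,0.01, 0,0.004,0,0,0.01, 0,0.004,0,0,0.01]' | egrep 'pos|force'; done
```

```text
clock: 13.47
eef_pos: [0.5386, 0.3318, 0.1647]
tool_rot: [-0.001, 1.0, 0.003, 0.004]
ft_force: [1.8, -0.9, 4.8]
grip_width: 0.0201
grasp_force: 59.4
eef_pos: [0.5386, 0.3339, 0.1647]
ft_force: [0.5, 0.9, 4.7]
grasp_force: 59.3
eef_pos: [0.5386, 0.3375, 0.1647]
ft_force: [1.9, -0.7, 4.5]
grasp_force: 59.3
eef_pos: [0.5386, 0.3408, 0.1647]
ft_force: [1.0, -2.3, 5.4]
grasp_force: 59.4
eef_pos: [0.5386, 0.3408, 0.1647]
ft_force: [1.3, -12.2, 8.7]
grasp_force: 59.8
```

```bash
python3 -m creep '[0,-0.006,0,0,0.01, 0,-0.006,0,0,0.085, 0,-0.006,0,0,0.085, 0,-0.006,0,0,0.085, 0,-0.006,0,0,0.085, 0,-0.006,0.03,0,0.085, 0,-0.006,0.06,0,0.085, 0,-0.006,0.09,0,0.085, 0,-0.006,0.126,0,0.085]'; python3 -m creep '[0.006,-0.04,0,-0.023,0.085, 0.012,-0.08,0,-0.046,0.085, 0.018,-0.12,0,-0.07,0.085, 0.024,-0.16,0,-0.093,0.085, 0.03,-0.2,0,-0.116,0.085, 0.036,-0.24,0,-0.14,0.085, 0.042,-0.28,0,-0.16,0.085, 0.048,-0.32,0,-0.19,0.085, 0.054,-0.36,0,-0.21,0.085, 0.06,-0.4,0,-0.23,0.085]' ; python3 -m creep '[0,-0.04,0,0,0.085, 0,-0.08,0,0,0.085, 0,-0.12,0,0,0.085, 0,-0.16,0,0,0.085, 0,-0.18,0,0,0.085, 0,-0.18,0,0,0.085, 0,-0.18,0,0,0.085]'; python3 st.py; python3 s2.py w3 rack_wide:0 rack_a:0; python3 s1.py | grep rack
```

```text
clock: 15.22
eef_pos: [0.5362, 0.3393, 0.2889]
tool_rot: [-0.0, 1.0, 0.002, 0.001]
ft_force: [0.7, 1.0, -0.3]
grip_width: 0.0852
grasp_force: 0.0
clock: 16.05
eef_pos: [0.5972, -0.0621, 0.2892]
tool_rot: [0.115, 0.993, 0.002, 0.002]
ft_force: [0.7, -0.5, 0.9]
grip_width: 0.0848
grasp_force: 0.0
clock: 16.63
eef_pos: [0.597, -0.2417, 0.2883]
tool_rot: [0.116, 0.993, 0.003, 0.002]
ft_force: [-0.1, 0.2, 0.3]
grip_width: 0.0854
grasp_force: 0.0
j [-0.388  0.538  0.592  1.623  0.006 -0.156] toolz [ 0.004   0.0051 -1.    ] yaw x 2.9095
[ 0.526 -0.227  0.431]
rack_wide 0.87 [239. 166.] [ 0.6159 -0.2657  0.    ]
rack_a 0.73 [112.  84.] [ 0.4777 -0.3958  0.    ]
rack_a 0.57 [318.  32.] [ 0.4783 -0.133   0.    ]
top rack_wide 0.26 [293. 264.] [ 0.359 -0.262  0.   ]
top rack_a 0.93 [404. 196.] [ 0.553 -0.593  0.   ]
top rack_a 0.81 [339. 218.] [ 0.491 -0.4    0.   ]
top rack_c 0.93 [404. 196.] [ 0.552 -0.588  0.012]
top rack_c 0.81 [339. 218.] [ 0.49  -0.397  0.012]
scene rack_wide 0.91 [216. 218.] [ 0.611 -0.267  0.   ]
scene rack_a 0.98 [188. 171.] [ 0.567 -0.577  0.   ]
scene rack_a 0.7 [273. 226.] [ 0.474 -0.132  0.   ]
scene rack_a 0.59 [231. 186.] [ 0.473 -0.398  0.   ]
scene rack_c 0.98 [188. 171.] [ 0.574 -0.559  0.012]
scene rack_c 0.7 [273. 226.] [ 0.482 -0.121  0.012]
scene rack_c 0.59 [231. 186.] [ 0.482 -0.383  0.012]
```

View pics/w3.png

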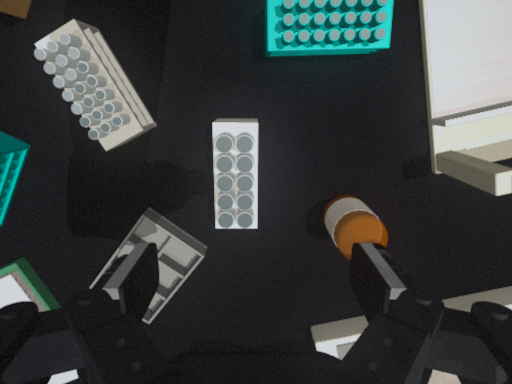

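```bash
cat > rect.py <<'E'
from h import *
import sys
# white-blob rectangle near pixel given; report centre/yaw at z
def rect(p,K,E,seed,z,thr=150):
    m=((p.min(2)>thr)).astype(np.uint8)
    m=cv2.morphologyEx(m,cv2.MORPH_CLOSE,np.ones((13,13)))
    n,l=cv2.connectedComponents(m); k=l[int(seed[1]),int(seed[0])]
    c,_=cv2.findContours((l==k).astype(np.uint8),cv2.RETR_EXTERNAL,cv2.CHAIN_APPROX_NONE)
    c=max(c,key=cv2.contourArea)[:,0]
    W=np.array([ray(K,E,q,z)[:2] for q in c],np.float32)*1000
    (cx,cy),(w,h),a=cv2.minAreaRect(W)
    b=cv2.boxPoints(((cx,cy),(w,h),a)); 
    e=[b[1]-b[0],b[2]-b[1]]; L=max(e,key=np.linalg.norm); L=L*np.sign(L[0])
    return (cx,cy),sorted((w,h)),np.arctan2(L[1],L[0])
if __name__=='__main__':
    p,K,E=cam('wrist')
    for z in (.056,): print(rect(p,K,E,(float(sys.argv[1]),float(sys.argv[2])),z))
E
python3 rect.py 236 175
python3 - <<'E'
from h import *
p,K,E=cam('wrist')
for uv in [(213,122),(258,121),(258,229),(216,229)]: print(ray(K,E,uv,.056).round(4))
E
```

```text
((617.3323364257812, -268.6343078613281), [52.203369140625, 128.94378662109375], np.float32(-0.23750535))
[ 0.5494 -0.2766  0.056 ]
[ 0.56   -0.2268  0.056 ]
[ 0.6891 -0.2565  0.056 ]
[ 0.677  -0.3075  0.056 ]
```

The white rack at (236,175), with 10 wide tubes, is rack_wide. Its centre is (0.617,-0.269) and its yaw -0.2375; the rectangle fits 129 x 52 mm. I'll grasp it.

```bash
python3 -m creep '[0.02,-0.027,0,-0.005,0.085, 0.02,-0.027,-0.035,-0.005,0.085, 0.02,-0.027,-0.07,-0.005,0.085, 0.02,-0.027,-0.105,-0.005,0.085, 0.02,-0.027,-0.14,-0.005,0.085, 0.02,-0.027,-0.175,-0.005,0.085, 0.02,-0.027,-0.21,-0.005,0.085, 0.02,-0.027,-0.24,-0.005,0.085, 0.02,-0.027,-0.262,-0.005,0.085, 0.02,-0.027,-0.266,-0.005,0.085]' && python3 -m creep '[0,0,0,0,0.085, 0,0,0,0,0.04, 0,0,0,0,0.04, 0,0,0,0,0.04, 0,0,0,0,0.04, 0,0,0,0,0.04, 0,0,0,0,0.04]'; python3 st.py
```

```text
clock: 18.72
eef_pos: [0.6135, -0.266, 0.0176]
tool_rot: [0.117, 0.993, 0.004, -0.002]
ft_force: [-1.1, 1.6, -0.8]
grip_width: 0.0849
grasp_force: 0.0
clock: 19.3
eef_pos: [0.6192, -0.2683, 0.0263]
tool_rot: [0.117, 0.993, 0.002, 0.005]
ft_force: [0.2, 1.6, 6.3]
grip_width: 0.0509
grasp_force: 65.1
j [-0.412  0.717  0.216  1.061  0.006 -0.177] toolz [ 0.0102  0.002  -0.9999] yaw x 2.907
```

```bash
python3 -m creep '[0,0,0.03,0,0.04, 0,0,0.06,0,0.04, 0,0,0.09,0,0.04, 0,0,0.12,0,0.04, -0.02,0,0.13,0.06,0.04, -0.04,0,0.13,0.12,0.04, -0.06,0.02,0.13,0.18,0.04, -0.08,0.05,0.13,0.23,0.04, -0.08,0.08,0.13,0.23,0.04, -0.08,0.11,0.13,0.23,0.04]' ; python3 -m creep '[0,0.03,0,0,0.04, 0,0.06,0,0,0.04, 0,0.09,0,0,0.04, 0,0.12,0,0,0.04, 0,0.15,0,0,0.04, 0,0.18,0,0,0.04, 0,0.21,0,0,0.04, 0,0.24,0,0,0.04, 0,0.26,0,0,0.04, 0,0.26,0,0,0.04]'; python3 st.py; python3 s2.py w4 end_stop:.012 collector:0 rack_wide:.10
```

```text
clock: 20.13
eef_pos: [0.535, -0.1569, 0.1532]
tool_rot: [0.003, 1.0, 0.003, 0.001]
ft_force: [1.0, -0.3, -2.4]
grip_width: 0.0511
grasp_force: 64.3
clock: 20.97
eef_pos: [0.5367, 0.1063, 0.1533]
tool_rot: [-0.0, 1.0, 0.003, 0.002]
ft_force: [0.0, -0.9, -3.4]
grip_width: 0.0509
grasp_force: 64.3
j [ 0.192  0.374 -0.017  1.174  0.006  0.192] toolz [ 0.0041  0.007  -1.    ] yaw x -3.1411
[0.464 0.105 0.296]
end_stop 0.77 [427. 173.] [0.5351 0.2618 0.012 ]
rack_wide 0.71 [254. 221.] [0.5449 0.1064 0.1   ]
```

View pics/w4.png

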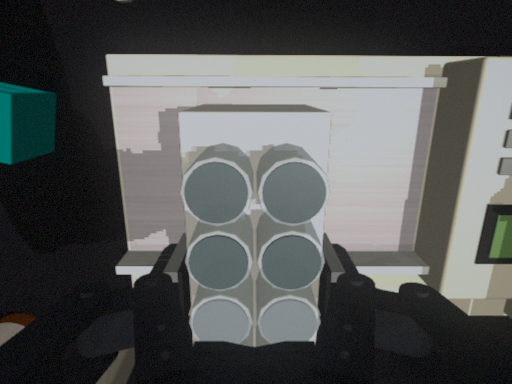

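Run:
```python
from h import *
p,K,E=cam('wrist')
for uv,z in [((270,78),.022),((270,87),.022),((120,253),.042),((400,253),.042),((120,271),.042),((430,130),.062),((415,250),.012),((440,90),.012),((254,111),.186),((254,105),.186),((188,112),.186),((326,111),.186)]: print(uv,z,ray(K,E,uv,z).round(4))
```

```text
(270, 78) 0.022 [0.4547 0.1148 0.022 ]
(270, 87) 0.022 [0.4615 0.1148 0.022 ]
(120, 253) 0.042 [ 0.5975 -0.0141  0.042 ]
(400, 253) 0.042 [0.5994 0.2273 0.042 ]
(120, 271) 0.042 [ 0.6149 -0.0162  0.042 ]
(430, 130) 0.062 [0.4918 0.2269 0.062 ]
(415, 250) 0.012 [0.6123 0.2564 0.012 ]
(440, 90) 0.012 [0.4646 0.2573 0.012 ]
(254, 111) 0.186 [0.4706 0.1011 0.186 ]
(254, 105) 0.186 [0.4687 0.1012 0.186 ]
(188, 112) 0.186 [0.4708 0.0795 0.186 ]
(326, 111) 0.186 [0.4708 0.1248 0.186 ]
```

```bash
python3 -m creep '[0.001,0.03,0,0,0.04, 0.001,0.06,0,0,0.04, 0.001,0.085,0,0,0.04, 0.001,0.098,-0.02,0,0.04, 0.001,0.098,-0.045,0,0.04, 0.001,0.098,-0.07,0,0.04, 0.001,0.098,-0.09,0,0.04, 0.001,0.098,-0.102,0,0.04, 0.001,0.098,-0.107,0,0.04, 0.001,0.098,-0.108,0,0.04]' ; for i in 1 2 3 4; do python3 -m creep '[0,0,-0.002,0,0.04, 0,0,-0.002,0,0.04, 0,0,-0.002,0,0.04]' | egrep 'pos|ft_f'; done
```

```text
clock: 22.05
eef_pos: [0.5376, 0.1989, 0.044]
tool_rot: [0.003, 1.0, 0.002, 0.001]
ft_force: [-0.1, -1.4, -2.7]
grip_width: 0.051
grasp_force: 64.4
eef_pos: [0.5392, 0.2004, 0.0445]
ft_force: [-0.2, -0.5, -2.7]
eef_pos: [0.5384, 0.2005, 0.0417]
ft_force: [0.5, -0.4, -3.8]
eef_pos: [0.5381, 0.2004, 0.0392]
ft_force: [0.1, -0.4, -3.0]
eef_pos: [0.5384, 0.2005, 0.0383]
ft_force: [-3.0, -0.5, 4.1]
```

```bash
python3 -m creep '[0,0,0,0,0.064, 0,0,0,0,0.064, 0,0,0,0,0.064, 0,0,0.03,0,0.064, 0,0,0.06,0,0.064, 0,0,0.09,0,0.064, 0,-0.03,0.09,0,0.02, 0,-0.066,0.09,0,0, 0,-0.066,0.09,0,0, 0,-0.066,0.09,0,0]' ; python3 -m creep '[0,0,-0.03,0,0, 0,0,-0.06,0,0, 0,0,-0.08,0,0, 0,0,-0.084,0,0, 0,0.01,-0.084,0,0, 0,0.015,-0.084,0,0, 0,0.02,-0.084,0,0, 0,0.02,-0.084,0,0]'; python3 s2.py w5 rack_wide:0.012
```

```text
clock: 23.88
eef_pos: [0.5384, 0.1328, 0.1275]
tool_rot: [0.004, 1.0, 0.003, 0.002]
ft_force: [0.3, -0.0, 0.1]
grip_width: 0.0155
grasp_force: 0.0
clock: 24.55
eef_pos: [0.5407, 0.1565, 0.0462]
tool_rot: [0.002, 1.0, 0.003, 0.005]
ft_force: [1.0, -2.0, 1.6]
grip_width: -0.0001
grasp_force: 0.0
[0.467 0.155 0.189]
rack_wide 0.95 [334. 216.] [0.5379 0.2025 0.012 ]
```

View pics/w5.png

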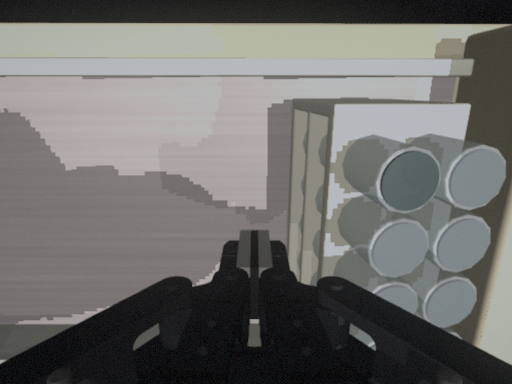

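The rack stands upright in the channel with the shut fingers just right of its face. I'll push it to the stop.

```bash
python3 -m creep '[0,0.004,0,0,0, 0,0.008,0,0,0, 0,0.012,0,0,0, 0,0.016,0,0,0, 0,0.02,0,0,0, 0,0.024,0,0,0, 0,0.028,0,0,0]'; for i in 1 2 3 4 5 6; do python3 -m creep '[0,0.002,0,0,0, 0,0.003,0,0,0, 0,0.003,0,0,0]' | egrep 'pos|ft_f'; done
```

```text
clock: 25.23
eef_pos: [0.5384, 0.1809, 0.0437]
tool_rot: [0.003, 1.0, 0.0, 0.002]
ft_force: [-0.6, -7.0, 5.4]
grip_width: -0.0002
grasp_force: 4.2
eef_pos: [0.5385, 0.1841, 0.0437]
ft_force: [0.0, -5.4, 4.9]
eef_pos: [0.5385, 0.187, 0.0437]
ft_force: [-0.7, -4.9, 6.1]
eef_pos: [0.5385, 0.1875, 0.0437]
ft_force: [-0.4, -12.5, 6.4]
eef_pos: [0.5385, 0.1876, 0.0439]
ft_force: [-0.3, -21.0, 10.9]
eef_pos: [0.5384, 0.1876, 0.0441]
ft_force: [-1.0, -28.9, 14.7]
eef_pos: [0.5383, 0.1877, 0.0445]
ft_force: [-2.2, -36.9, 19.2]
```

```bash
python3 -m creep '[0,-0.01,0,0,0, 0,-0.025,0,0,0, 0,-0.03,0.03,0,0, 0,-0.03,0.07,0,0, 0,-0.03,0.11,0,0, 0,-0.03,0.15,0,0, 0,-0.03,0.19,0,0, 0,-0.03,0.22,0,0, 0,-0.03,0.22,0,0]'; python3 s2.py w6 rack_wide:0.012 end_stop:.012 knob_top:.194
```

```text
clock: 27.48
eef_pos: [0.5411, 0.1719, 0.2708]
tool_rot: [0.002, 1.0, 0.005, 0.008]
ft_force: [1.8, -0.4, 1.1]
grip_width: -0.0001
grasp_force: 0.0
[0.467 0.17  0.413]
end_stop 0.91 [325. 145.] [0.5366 0.2622 0.012 ]
knob_top 0.93 [491. 190.] [0.5375 0.3395 0.194 ]
```

View pics/w6.png

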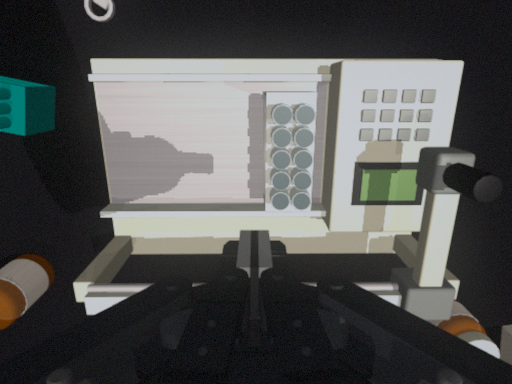

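```bash
python3 -m creep '[-0.007,-0.04,0,0.08,0.085, -0.014,-0.08,0,0.08,0.085, -0.021,-0.12,0,0.08,0.085, -0.028,-0.16,0,0.08,0.085, -0.035,-0.2,0,0.08,0.085, -0.042,-0.24,0,0.08,0.085, -0.05,-0.28,0,0.08,0.085, -0.06,-0.32,0,0.08,0.085, -0.07,-0.36,0,0.08,0.085, -0.075,-0.4,0,0.08,0.085]' ; python3 -m creep '[0,-0.04,0,0.06,0.085, 0,-0.08,0,0.12,0.085, 0,-0.12,0,0.18,0.085, 0,-0.15,0,0.22,0.085, 0,-0.15,0,0.22,0.085, 0,-0.15,0,0.22,0.085]'; python3 st.py;  python3 s2.py w7 rack_a:0
```

```text
clock: 28.52
eef_pos: [0.4609, -0.2307, 0.2611]
tool_rot: [-0.038, 0.999, 0.004, -0.0]
ft_force: [1.2, 0.5, 1.2]
grip_width: 0.0854
grasp_force: 0.0
clock: 29.02
eef_pos: [0.462, -0.3804, 0.2599]
tool_rot: [-0.145, 0.989, 0.005, -0.0]
ft_force: [0.9, 0.8, -0.7]
grip_width: 0.0849
grasp_force: 0.0
j [-0.692  0.441  0.365  1.502  0.007 -0.984] toolz [-0.0017  0.0102 -0.9999] yaw x -2.8497
[ 0.393 -0.403  0.403]
rack_a 0.78 [428. 216.] [ 0.4771 -0.1326  0.    ]
rack_a 0.72 [ 71. 177.] [ 0.5577 -0.5911  0.    ]
rack_a 0.59 [235. 162.] [ 0.4804 -0.3972  0.    ]
```

View pics/w7.png

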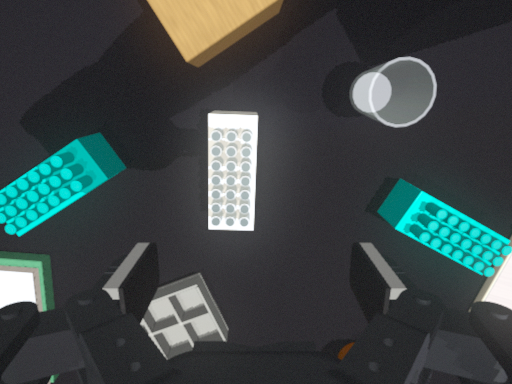

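w6 shows the wide rack squared against the stop. w7 shows the white slim rack at (233,170). The turquoise ones at (55,185) and (445,230) are look-alikes. I'll measure the white one.

```bash
python3 rect.py 233 175; python3 rect.py 233 120
```

```text
((481.8788757324219, -397.91448974609375), [52.585899353027344, 132.4317626953125], np.float32(0.26271))
((481.79248046875, -397.84674072265625), [51.82417297363281, 132.3870086669922], np.float32(0.2552975))
```

```bash
python3 -m creep '[0.019,-0.018,0,-0.033,0.085, 0.019,-0.018,-0.035,-0.033,0.085, 0.019,-0.018,-0.07,-0.033,0.085, 0.019,-0.018,-0.105,-0.033,0.085, 0.019,-0.018,-0.14,-0.033,0.085, 0.019,-0.018,-0.175,-0.033,0.085, 0.019,-0.018,-0.21,-0.033,0.085, 0.019,-0.018,-0.232,-0.033,0.085, 0.019,-0.018,-0.236,-0.033,0.085, 0.019,-0.018,-0.236,-0.033,0.085]' && python3 -m creep '[0,0,0,0,0.085, 0,0,0,0,0.04, 0,0,0,0,0.04, 0,0,0,0,0.04, 0,0,0,0,0.04, 0,0,0,0,0.04, 0,0,0,0,0.04]'; python3 st.py
```

```text
clock: 30.05
eef_pos: [0.4815, -0.3954, 0.0259]
tool_rot: [-0.132, 0.991, 0.004, 0.0]
ft_force: [0.5, -0.2, 0.2]
grip_width: 0.085
grasp_force: 0.0
clock: 30.63
eef_pos: [0.4835, -0.3986, 0.0298]
tool_rot: [-0.131, 0.991, 0.001, 0.003]
ft_force: [0.3, 1.3, 6.3]
grip_width: 0.051
grasp_force: 65.2
j [-0.693  0.632  0.064  1.     0.007 -0.955] toolz [ 0.0061  0.0037 -1.    ] yaw x -2.8794
```

```bash
python3 -m creep '[0,0,0.03,0,0.04, 0,0,0.06,0,0.04, 0,0,0.09,0,0.04, 0,0,0.12,0,0.04, 0.02,0.02,0.13,-0.07,0.04, 0.04,0.05,0.13,-0.14,0.04, 0.055,0.08,0.13,-0.21,0.04, 0.055,0.11,0.13,-0.266,0.04, 0.055,0.14,0.13,-0.266,0.04, 0.055,0.17,0.13,-0.266,0.04]' ; python3 -m creep '[0,0.035,0,0,0.04, 0,0.07,0,0,0.04, 0,0.105,0,0,0.04, 0,0.14,0,0,0.04, 0,0.175,0,0,0.04, 0,0.21,0,0,0.04, 0,0.245,0,0,0.04, 0,0.28,0,0,0.04, 0,0.31,0,0,0.04, 0,0.31,0,0,0.04]'; python3 -m creep '[0,0.03,0,0,0.04, 0,0.06,0,0,0.04, 0,0.065,0,0,0.04, 0,0.065,0,0,0.04]'; python3 st.py; python3 s2.py w8 end_stop:.012 collector:0; python3 s1.py | egrep "rack_(wide|a)"
```

```text
clock: 31.47
eef_pos: [0.5369, -0.2261, 0.1571]
tool_rot: [0.002, 1.0, 0.003, 0.002]
ft_force: [0.4, -1.0, -2.8]
grip_width: 0.0508
grasp_force: 64.2
clock: 32.3
eef_pos: [0.5368, 0.0877, 0.1575]
tool_rot: [-0.001, 1.0, 0.004, 0.002]
ft_force: [0.4, -0.9, -2.8]
grip_width: 0.0512
grasp_force: 64.3
clock: 32.63
eef_pos: [0.537, 0.1488, 0.1573]
tool_rot: [0.0, 1.0, 0.003, 0.002]
ft_force: [0.6, -0.5, -3.4]
grip_width: 0.0509
grasp_force: 64.5
j [0.268 0.39  0.018 1.193 0.004 0.269] toolz [ 0.0042  0.005  -1.    ] yaw x 3.1409
[0.464 0.147 0.3  ]
end_stop 0.89 [379. 170.] [0.5331 0.2621 0.012 ]
top rack_wide 0.5 [134. 202.] [0.541 0.208 0.   ]
top rack_a 0.8 [252. 223.] [ 0.475 -0.145  0.   ]
top rack_a 0.73 [140. 198.] [0.554 0.188 0.   ]
top rack_a 0.7 [403. 196.] [ 0.553 -0.59   0.   ]
scene rack_wide 0.87 [332. 308.] [0.532 0.211 0.   ]
scene rack_a 0.89 [325. 256.] [0.422 0.061 0.   ]
scene rack_a 0.79 [272. 227.] [ 0.48  -0.127  0.   ]
scene rack_a 0.75 [191. 169.] [ 0.551 -0.582  0.   ]
```

View pics/w8.png

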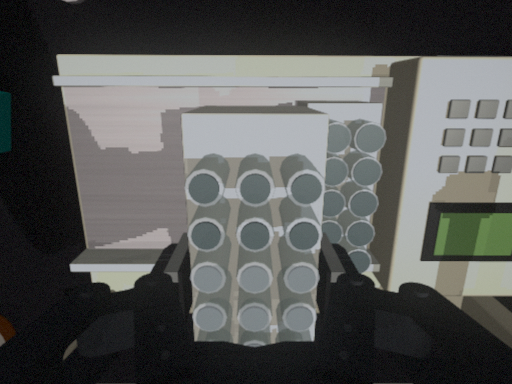

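Run:
```python
from h import *
p,K,E=cam('wrist')
for uv,z in [((381,115),.068),((418,75),.062),((410,250),.062),((390,90),.012)]: print(uv,z,ray(K,E,uv,z).round(4))
for y in (.2615,): 
  for x,z in [(.475,.068),(.44,.062),(.475,.012),(.60,.062)]: print('proj',x,z,proj(K,E,(x,y,z)).round(1))
p,K,E=cam('top','top8.png')
print(bot.place_of('top','end_stop')[:1]); print(proj(K,E,(.537,.2615,.012)))
a=cv2.imread('pics/top8.png');cv2.imwrite('pics/top8c.png',cv2.resize(a[130:250,50:220],None,fx=4.5,fy=4.5,interpolation=cv2.INTER_CUBIC))
```

```text
(381, 115) 0.068 [0.4812 0.2359 0.068 ]
(418, 75) 0.062 [0.4546 0.2609 0.062 ]
(410, 250) 0.062 [0.5885 0.2732 0.062 ]
(390, 90) 0.012 [0.4645 0.2629 0.012 ]
proj 0.475 0.068 [418.9 105.7]
proj 0.44 0.062 [421.8  52.2]
proj 0.475 0.012 [386.9 102.8]
proj 0.6 0.062 [393.9 262.8]
[{'centre': [0.232, 0.5232], 'score': 0.63}]
[114.05906454 202.83373217]
```

View pics/top8c.png

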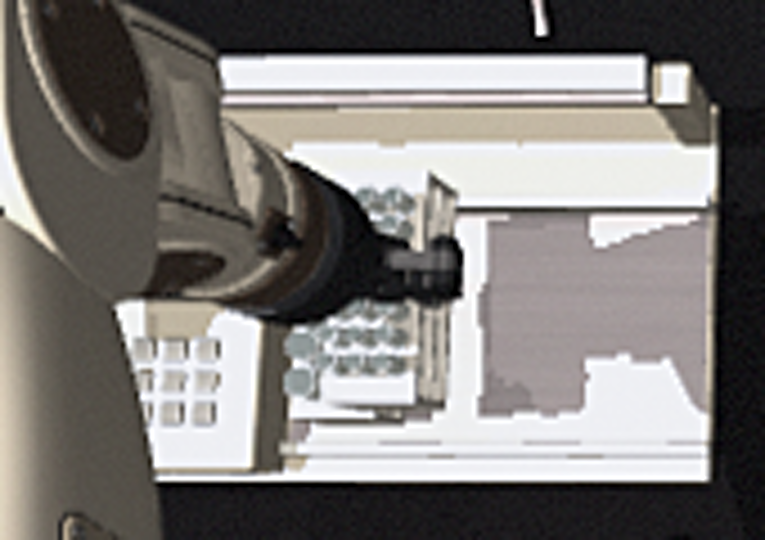

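Run:
```python
from h import *
from scipy.spatial.transform import Rotation as R
c=bot.camera('wrist');K=np.array(c['camera_matrix']);Tc=np.array(c['T_tool_cam'])
def EE(pos,q):
    T=np.eye(4);T[:3,:3]=R.from_quat(q).as_matrix();T[:3,3]=pos;return np.linalg.inv(T@Tc)
E=EE([.5411,.1719,.2708],[.002,1,.005,.008])
for uv,z in [((316,95),.068),((265,95),.068),((312,210),.068),((331,100),.062),((324,80),.012)]: print('w6',uv,z,ray(K,E,uv,z).round(4))
o=bot.get_obs();E=EE(o['eef_pos'],o['tool_rot'])
for uv,z in [((381,105),.068),((370,270),.068),((300,103),.068)]: print('w8',uv,z,ray(K,E,uv,z).round(4))
a=cv2.imread('pics/w6.png');cv2.imwrite('pics/w6c.png',cv2.resize(a[60:240,230:350],None,fx=4,fy=3.3,interpolation=cv2.INTER_CUBIC))
```

```text
w6 (316, 95) 0.068 [0.4754 0.2367 0.068 ]
w6 (265, 95) 0.068 [0.4752 0.1848 0.068 ]
w6 (312, 210) 0.068 [0.6005 0.2387 0.068 ]
w6 (331, 100) 0.062 [0.4806 0.2537 0.062 ]
w6 (324, 80) 0.012 [0.46  0.256 0.012]
w8 (381, 105) 0.068 [0.4744 0.2351 0.068 ]
w8 (370, 270) 0.068 [0.603  0.2401 0.068 ]
w8 (300, 103) 0.068 [0.4729 0.1791 0.068 ]
```

View pics/w6c.png

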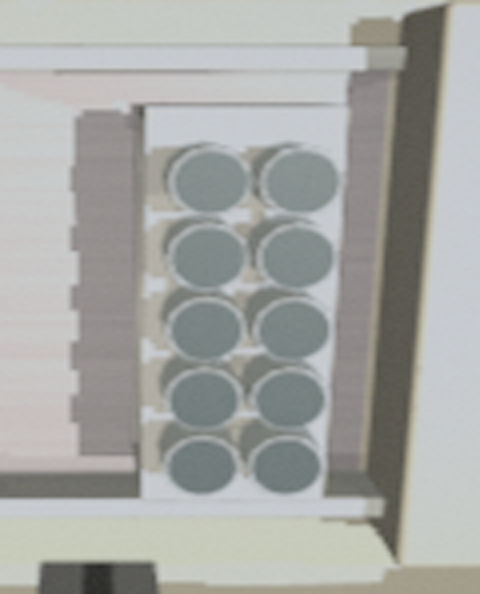

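The wide rack now stands about 25 mm off the stop. At the end of the push it was in contact, since TCP + 22 mm equals the expected face position. It therefore either got the announced knock or was dragged back. I'll set the slim rack down farther right and push both as a row.

```bash
python3 -m creep '[0.001,-0.015,0,0,0.04, 0.001,-0.026,0,0,0.04, 0.001,-0.026,-0.03,0,0.04, 0.001,-0.026,-0.06,0,0.04, 0.001,-0.026,-0.085,0,0.04, 0.001,-0.026,-0.1,0,0.04, 0.001,-0.026,-0.108,0,0.04, 0.001,-0.026,-0.108,0,0.04]' ; for i in 1 2 3 4 5; do python3 -m creep '[0,0,-0.002,0,0.04, 0,0,-0.002,0,0.04, 0,0,-0.002,0,0.04]' | egrep 'pos|ft_f'; done
```

```text
clock: 34.65
eef_pos: [0.5367, 0.1206, 0.0473]
tool_rot: [0.002, 1.0, 0.002, 0.0]
ft_force: [-0.0, 0.7, -2.7]
grip_width: 0.0509
grasp_force: 64.5
eef_pos: [0.5395, 0.1216, 0.0487]
ft_force: [0.3, -0.6, -2.9]
eef_pos: [0.5385, 0.1215, 0.0458]
ft_force: [0.8, 0.2, -2.5]
eef_pos: [0.5381, 0.1214, 0.0432]
ft_force: [-0.1, 1.2, -3.4]
eef_pos: [0.5385, 0.1214, 0.0418]
ft_force: [-1.5, 1.0, 2.3]
eef_pos: [0.5385, 0.1215, 0.0417]
ft_force: [-5.4, -0.2, 14.5]
```

```bash
python3 -m creep '[0,0,0,0,0.064, 0,0,0,0,0.064, 0,0,0,0,0.064, 0,0,0.03,0,0.064, 0,0,0.06,0,0.064, 0,0,0.095,0,0.064, 0,-0.03,0.095,0,0.02, 0,-0.06,0.095,0,0, 0,-0.06,0.095,0,0, 0,-0.06,0.095,0,0]' ; python3 -m creep '[0,0,-0.03,0,0, 0,0,-0.06,0,0, 0,0,-0.08,0,0, 0,0,-0.088,0,0, 0,0.005,-0.088,0,0, 0,0.01,-0.088,0,0, 0,0.014,-0.088,0,0, 0,0.018,-0.088,0,0, 0,0.022,-0.088,0,0, 0,0.026,-0.088,0,0]';python3 -m creep '[0,0.004,0,0,0, 0,0.008,0,0,0, 0,0.012,0,0,0, 0,0.016,0,0,0, 0,0.02,0,0,0, 0,0.024,0,0,0, 0,0.027,0,0,0, 0,0.03,0,0,0]'; for i in 1 2 ; do python3 -m creep '[0,0.002,0,0,0, 0,0.003,0,0,0, 0,0.003,0,0,0]' | egrep 'pos|ft_f'; done
```

```text
clock: 36.73
eef_pos: [0.5382, 0.0602, 0.1341]
tool_rot: [0.003, 1.0, 0.003, 0.002]
ft_force: [0.3, 0.9, -0.8]
grip_width: 0.0159
grasp_force: 0.0
clock: 37.57
eef_pos: [0.5411, 0.0883, 0.0495]
tool_rot: [0.002, 1.0, 0.003, 0.006]
ft_force: [0.2, -1.6, 2.9]
grip_width: 0.0
grasp_force: 0.0
clock: 38.23
eef_pos: [0.5395, 0.1159, 0.0476]
tool_rot: [0.003, 1.0, 0.001, 0.004]
ft_force: [0.7, -6.5, 8.5]
grip_width: -0.0002
grasp_force: 4.0
eef_pos: [0.5395, 0.1183, 0.0476]
ft_force: [0.9, -9.1, 7.6]
eef_pos: [0.5395, 0.1213, 0.0476]
ft_force: [-0.4, -8.8, 8.3]
```

```bash
for i in 1 2 3 4 5 6 7 8; do python3 -m creep '[0,0.0015,0,0,0, 0,0.003,0,0,0, 0,0.003,0,0,0]' | egrep 'pos|ft_f'; done; python3 s2.py w9 end_stop:.012
```

```text
eef_pos: [0.5395, 0.1243, 0.0476]
ft_force: [-0.2, -8.1, 7.6]
eef_pos: [0.5395, 0.1274, 0.0476]
ft_force: [1.0, -7.0, 7.4]
eef_pos: [0.5395, 0.1304, 0.0476]
ft_force: [-0.3, -8.4, 7.3]
eef_pos: [0.5395, 0.1334, 0.0476]
ft_force: [0.2, -8.5, 7.5]
eef_pos: [0.5395, 0.1364, 0.0476]
ft_force: [0.2, -7.2, 7.7]
eef_pos: [0.5395, 0.1376, 0.0477]
ft_force: [-0.1, -13.2, 9.4]
eef_pos: [0.5394, 0.1377, 0.0479]
ft_force: [-0.2, -22.2, 11.7]
eef_pos: [0.5394, 0.1378, 0.0481]
ft_force: [-0.7, -30.1, 14.0]
[0.466 0.14  0.191]
```

View pics/w9.png

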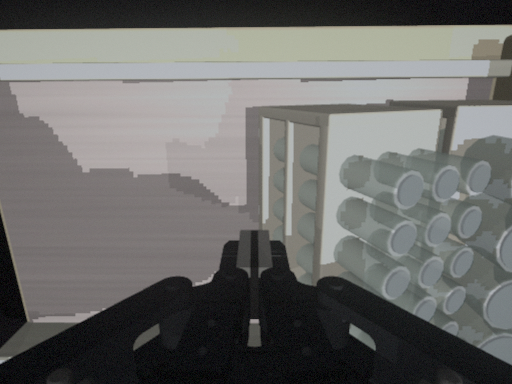

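```bash
python3 -m creep '[0,-0.005,0,0,0, 0,-0.01,0,0,0, 0,-0.02,0,0,0, 0,-0.03,0,0,0, 0,-0.03,0.03,0,0, 0,-0.03,0.07,0,0, 0,-0.03,0.11,0,0, 0,-0.03,0.15,0,0, 0,-0.03,0.18,0,0, 0,-0.03,0.21,0,0]'; python3 -m creep '[0,0.03,0,0,0, 0,0.06,0.01,0,0, 0,0.09,0.02,0,0, 0,0.11,0.03,0,0, 0,0.11,0.03,0,0, 0,0.11,0.03,0,0]'; python3 s2.py w10 end_stop:.012 rack_wide:.012 rack_a:.012
python3 - <<'E'
import cv2
a=cv2.imread('pics/w10.png');cv2.imwrite('pics/w10c.png',cv2.resize(a[50:250,130:380],None,fx=3,fy=3,interpolation=cv2.INTER_CUBIC))
E
```

```text
clock: 41.67
eef_pos: [0.5379, 0.1175, 0.2582]
tool_rot: [0.002, 1.0, 0.003, 0.002]
ft_force: [-0.3, -0.2, -0.9]
grip_width: -0.0001
grasp_force: 0.0
clock: 42.17
eef_pos: [0.538, 0.2285, 0.2859]
tool_rot: [0.0, 1.0, 0.002, 0.002]
ft_force: [-0.4, -0.6, -0.5]
grip_width: 0.0002
grasp_force: 0.0
[0.465 0.227 0.429]
end_stop 0.84 [279. 147.] [0.5344 0.2616 0.012 ]
rack_wide 0.82 [257. 148.] [0.5355 0.2332 0.012 ]
rack_a 0.82 [199. 148.] [0.5358 0.1584 0.012 ]
rack_a 0.56 [278. 145.] [0.5325 0.2598 0.012 ]
```

View pics/w10c.png

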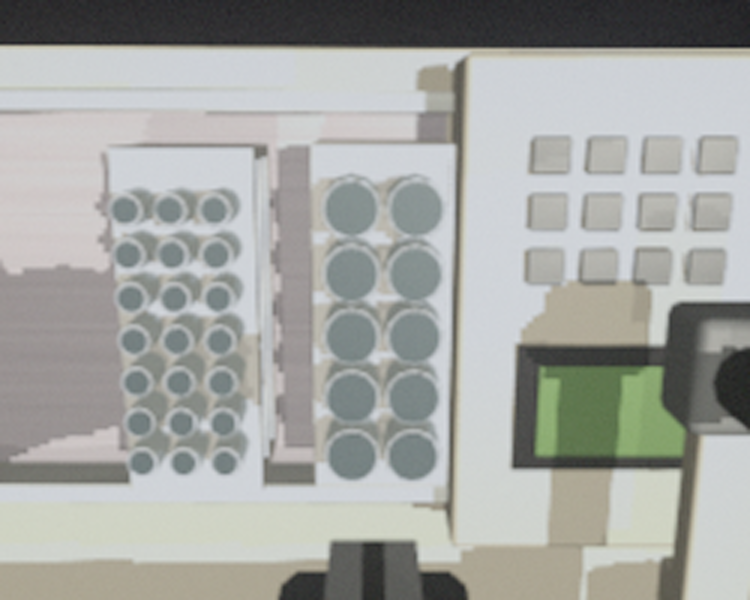

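The wide rack is now at the stop, but the slim rack came back with the retreating hand. The shut finger linkage hooks the tubes. I'll turn the hand 90°, so the fingers close along x, and push with their flat sides.

```bash
python3 -m creep '[0,-0.01,0,0.12,0.05, 0,-0.03,0,0.24,0.05, 0,-0.05,0,0.36,0.05, 0,-0.07,0,0.48,0.05, 0,-0.09,0,0.6,0.05, 0,-0.11,0,0.72,0.05, 0,-0.13,0,0.84,0.05, 0,-0.13,0,0.96,0.05, 0,-0.13,0,1.08,0.05, 0,-0.13,0,1.2,0.05]'; python3 -m creep '[0,0,0,0.12,0.05, 0,0,0,0.24,0.05, 0,0,0,0.36,0.05, 0,0,0,0.37,0.05, 0,0,-0.03,0.37,0.05, 0,0,-0.06,0.37,0.05, 0,0,-0.1,0.37,0.05, 0,0,-0.14,0.37,0.05, 0,0,-0.14,0.37,0.05]'; python3 st.py; python3 s2.py w11
```

```text
clock: 43.2
eef_pos: [0.5379, 0.0954, 0.286]
tool_rot: [-0.564, 0.826, 0.003, -0.0]
ft_force: [0.5, 0.6, 0.1]
grip_width: 0.05
grasp_force: 0.0
clock: 43.95
eef_pos: [0.5313, 0.0954, 0.1378]
tool_rot: [-0.704, 0.71, 0.008, -0.007]
ft_force: [-2.0, 0.1, 0.1]
grip_width: 0.0499
grasp_force: 0.0
j [ 0.175  0.392 -0.032  1.168  0.005 -1.388] toolz [-0.0221  0.0013 -0.9998] yaw x -1.579
[0.533 0.023 0.281]
```

View pics/w11.png

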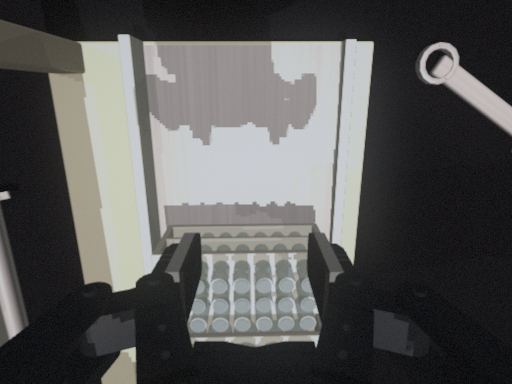

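Run:
```python
from h import *
p,K,E=cam('wrist')
for v in (226,238,252): print(v,[ray(K,E,(240,v),z)[1].round(4) for z in (.012,.04,.068)])
print(bot.get_obs()['eef_pos'])
```

```text
226 [np.float64(0.14), np.float64(0.128), np.float64(0.1161)]
238 [np.float64(0.1519), np.float64(0.1387), np.float64(0.1255)]
252 [np.float64(0.166), np.float64(0.1514), np.float64(0.1367)]
[0.53689071 0.09657787 0.14553731]
```

```bash
python3 -m creep '[0,0,-0.03,0,0.05, 0,0,-0.06,0,0.05, 0,0,-0.085,0,0.05, 0,0,-0.1,0,0.05, 0,0.005,-0.103,0,0.05, 0,0.01,-0.103,0,0.05, 0,0.015,-0.103,0,0.05, 0,0.02,-0.103,0,0.05, 0,0.024,-0.103,0,0.05]'; for i in 1 2 3 4 5 6 7; do python3 -m creep '[0,0.0013,0,0,0.05, 0,0.0026,0,0,0.05, 0,0.004,0,0,0.05]' | egrep 'pos|ft_f'; done
```

```text
clock: 44.8
eef_pos: [0.54, 0.1226, 0.0455]
tool_rot: [-0.706, 0.709, 0.002, 0.002]
ft_force: [-0.3, 0.0, 0.2]
grip_width: 0.0502
grasp_force: 0.0
eef_pos: [0.5389, 0.1245, 0.0442]
ft_force: [-1.1, -4.8, 3.6]
eef_pos: [0.5385, 0.1288, 0.0436]
ft_force: [1.1, -4.5, 3.1]
eef_pos: [0.5382, 0.1332, 0.0433]
ft_force: [-0.2, -4.6, 4.4]
eef_pos: [0.5381, 0.1374, 0.0433]
ft_force: [0.4, -4.8, 5.0]
eef_pos: [0.5382, 0.1415, 0.0433]
ft_force: [-0.4, -4.3, 4.0]
eef_pos: [0.5382, 0.1447, 0.0433]
ft_force: [-0.3, -8.1, 4.3]
eef_pos: [0.5382, 0.1467, 0.0433]
ft_force: [0.1, -15.3, 7.1]
```

```bash
for i in 1 2 ; do python3 -m creep '[0,0.0015,0,0,0.05, 0,0.003,0,0,0.05, 0,0.003,0,0,0.05]' | egrep 'pos|ft_f'; done; python3 -m creep '[0,-0.01,0,0,0.05, 0,-0.02,0,0,0.05, 0,-0.03,0,0,0.05, 0,-0.04,0,0,0.05, 0,-0.04,0.04,0,0.05, 0,-0.04,0.08,0,0.05, 0,-0.04,0.12,0,0.05, 0,-0.04,0.16,0,0.05, 0,-0.04,0.2,0,0.05, 0,-0.04,0.24,0,0.05]'; python3 -m creep '[0,0.03,0,-0.12,0.085, 0,0.06,0,-0.24,0.085, 0,0.09,0,-0.36,0.085, 0,0.11,0,-0.48,0.085, 0,0.12,0,-0.6,0.085, 0,0.12,0,-0.72,0.085, 0,0.12,0,-0.84,0.085, 0,0.12,0,-0.96,0.085, 0,0.12,0,-1.08,0.085, 0,0.12,0,-1.2,0.085]' >/dev/null; python3 -m creep '[0,0,0,-0.12,0.085, 0,0,0,-0.24,0.085, 0,0,0,-0.36,0.085, 0,0,0,-0.365,0.085]'; python3 st.py; python3 s2.py w12 rack_a:.012 rack_wide:.012 knob_top:.194;  python3 - <<'E'
import cv2
a=cv2.imread('pics/w12.png');cv2.imwrite('pics/w12c.png',cv2.resize(a[50:250,130:380],None,fx=3,fy=3,interpolation=cv2.INTER_CUBIC))
E
```

```text
eef_pos: [0.5381, 0.1467, 0.0434]
ft_force: [0.4, -20.1, 7.6]
eef_pos: [0.5382, 0.1467, 0.0434]
ft_force: [-0.1, -28.8, 9.9]
clock: 47.88
eef_pos: [0.5377, 0.1156, 0.2851]
tool_rot: [-0.706, 0.709, 0.004, 0.0]
ft_force: [1.6, -0.7, 0.2]
grip_width: 0.0503
grasp_force: 0.0
clock: 49.05
eef_pos: [0.538, 0.2357, 0.2829]
tool_rot: [0.0, 1.0, 0.003, 0.002]
ft_force: [1.0, 1.4, -0.7]
grip_width: 0.085
grasp_force: 0.0
j [0.411 0.404 0.366 1.528 0.004 0.411] toolz [ 0.0033  0.0058 -1.    ] yaw x 3.1413
[0.465 0.234 0.426]
rack_a 0.76 [212. 150.] [0.5379 0.1828 0.012 ]
rack_wide 0.58 [255. 147.] [0.5345 0.238  0.012 ]
knob_top 0.83 [395. 192.] [0.5376 0.3407 0.194 ]
```

View pics/w12c.png

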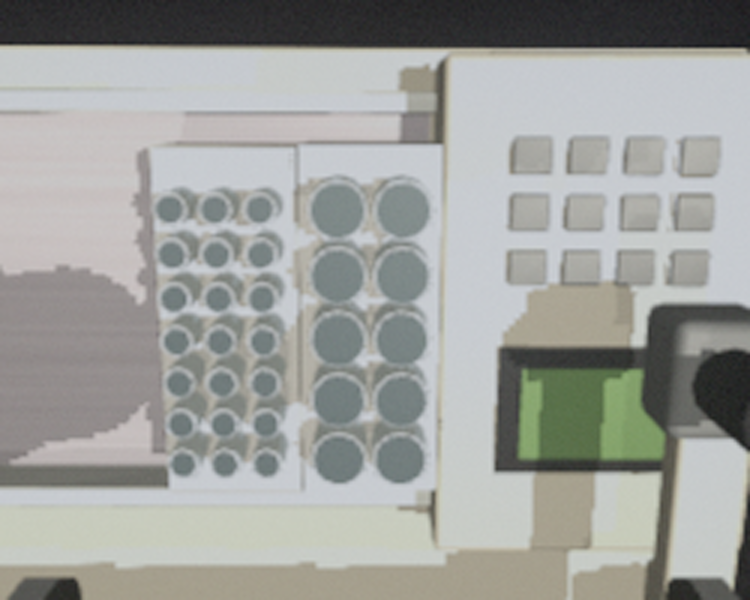

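The row is tight: stop edge at u≈443, wide/slim joint at u≈298 in the crop. Now I'll bring the dispenser back.

```bash
python3 -m creep '[0,0.035,0,0,0.085, 0,0.07,0,0,0.085, 0,0.104,0,0,0.085, 0,0.104,-0.03,0,0.085, 0,0.104,-0.06,0,0.085, 0,0.104,-0.09,0,0.085, 0,0.104,-0.112,0,0.085, 0,0.104,-0.118,0,0.085, 0,0.104,-0.118,0,0.01, 0,0.104,-0.118,0,0.01]';python3 -m creep '[0,0,0,0,0.01, 0,0,0,0,0.01, 0,0,0,0,0.01, 0,0,0,0,0.01, 0,0,0,0,0.01, 0,0,0,0,0.01, 0,0,0,0,0.01, 0,0,0,0,0.01]'; python3 -m creep '[0,-0.02,0,0,0.01, 0,-0.04,0,0,0.01, 0,-0.06,0,0,0.01, 0,-0.08,0,0,0.01, 0,-0.095,0,0,0.01, 0,-0.102,0,0,0.01, 0,-0.102,0,0,0.01, 0,-0.102,0,0,0.01, 0,-0.102,0,0,0.01]'
```

```text
clock: 50.08
eef_pos: [0.5387, 0.3396, 0.1662]
tool_rot: [-0.001, 1.0, 0.003, 0.003]
ft_force: [-0.4, 1.0, 0.5]
grip_width: 0.0634
grasp_force: 0.0
clock: 50.75
eef_pos: [0.5392, 0.3397, 0.1674]
tool_rot: [-0.001, 1.0, 0.003, 0.004]
ft_force: [-0.7, -0.6, 5.9]
grip_width: 0.0202
grasp_force: 58.6
clock: 51.5
eef_pos: [0.5387, 0.2369, 0.1674]
tool_rot: [-0.0, 1.0, 0.003, 0.003]
ft_force: [-2.6, -2.0, 8.7]
grip_width: 0.0201
grasp_force: 60.1
```

```bash
python3 -m creep '[0,-0.0015,0,0,0.01, 0,-0.0015,0,0,0.01, 0,-0.0015,0,0,0.01]'; python3 -m creep '[0,0,0,0,0.085, 0,0,0,0,0.085, 0,0,0,0,0.085, 0,0,0,0,0.085, 0,0,0.03,0,0.085, 0,0,0.06,0,0.085, 0,0,0.09,0,0.085, 0,0,0.118,0,0.085, 0,-0.03,0.118,0,0.085, 0,-0.06,0.118,0,0.085]'; python3 -m creep '[0,-0.04,0,0,0.085, 0,-0.04,0,0,0.085]' >/dev/null; python3 s2.py w13 knob_top:.194 rack_a:.012 rack_wide:.012; python3 s1.py | egrep "rack|knob|bottle|beaker"
python3 - <<'E'
import cv2
a=cv2.imread('pics/w13.png');cv2.imwrite('pics/w13c.png',cv2.resize(a[20:300,100:480],None,fx=2.1,fy=2.1,interpolation=cv2.INTER_CUBIC))
E
```

```text
clock: 51.75
eef_pos: [0.5387, 0.2363, 0.1674]
tool_rot: [-0.001, 1.0, 0.003, 0.003]
ft_force: [-2.1, 0.8, 6.8]
grip_width: 0.0202
grasp_force: 60.1
clock: 52.58
eef_pos: [0.5394, 0.1769, 0.2855]
tool_rot: [-0.002, 1.0, 0.003, 0.005]
ft_force: [1.1, -0.9, -0.1]
grip_width: 0.0854
grasp_force: 0.0
[0.465 0.13  0.427]
knob_top 0.59 [400. 190.] [0.5367 0.2385 0.194 ]
rack_a 0.98 [ 45. 103.] [ 0.4785 -0.1259  0.012 ]
rack_a 0.81 [298. 148.] [0.5368 0.1858 0.012 ]
rack_a 0.65 [279. 149.] [0.5368 0.162  0.012 ]
rack_wide 0.86 [336. 148.] [0.5364 0.2348 0.012 ]
top knob_top 0.63 [ 94. 191.] [0.542 0.238 0.194]
top rack_wide 0.77 [125. 200.] [0.547 0.235 0.   ]
top rack_a 0.93 [143. 202.] [0.541 0.179 0.   ]
top rack_a 0.73 [249. 222.] [ 0.48  -0.137  0.   ]
top rack_a 0.71 [149. 201.] [0.544 0.162 0.   ]
top rack_a 0.56 [405. 195.] [ 0.556 -0.596  0.   ]
top rack_a 0.49 [129. 146.] [0.714 0.232 0.   ]
top rack_c 0.93 [143. 202.] [0.539 0.175 0.012]
top rack_c 0.73 [249. 222.] [ 0.479 -0.137  0.012]
top rack_c 0.71 [149. 201.] [0.542 0.158 0.012]
top rack_c 0.56 [405. 195.] [ 0.555 -0.591  0.012]
top rack_c 0.49 [129. 146.] [0.71  0.227 0.012]
top amber_bottle 0.61 [253. 146.] [ 0.712 -0.15   0.   ]
top amber_bottle 0.3 [127. 202.] [0.541 0.229 0.   ]
top amber_bottle 0.19 [ 97. 190.] [0.578 0.319 0.   ]
top beaker 0.65 [294. 264.] [ 0.358 -0.267  0.   ]
scene knob_top 0.59 [349. 262.] [0.539 0.233 0.194]
scene rack_wide 0.82 [339. 314.] [0.529 0.232 0.   ]
scene rack_a 0.91 [191. 171.] [ 0.558 -0.57   0.   ]
scene rack_a 0.73 [327. 296.] [0.514 0.175 0.   ]
scene rack_a 0.63 [273. 226.] [ 0.473 -0.131  0.   ]
scene rack_c 0.91 [191. 171.] [ 0.565 -0.553  0.012]
scene rack_c 0.73 [327. 296.] [0.522 0.181 0.012]
scene rack_c 0.63 [273. 226.] [ 0.482 -0.12   0.012]
scene amber_bottle 0.66 [205. 252.] [ 0.714 -0.144  0.   ]
scene beaker 0.76 [280. 193.] [ 0.346 -0.265  0.   ]
```

View pics/w13c.png

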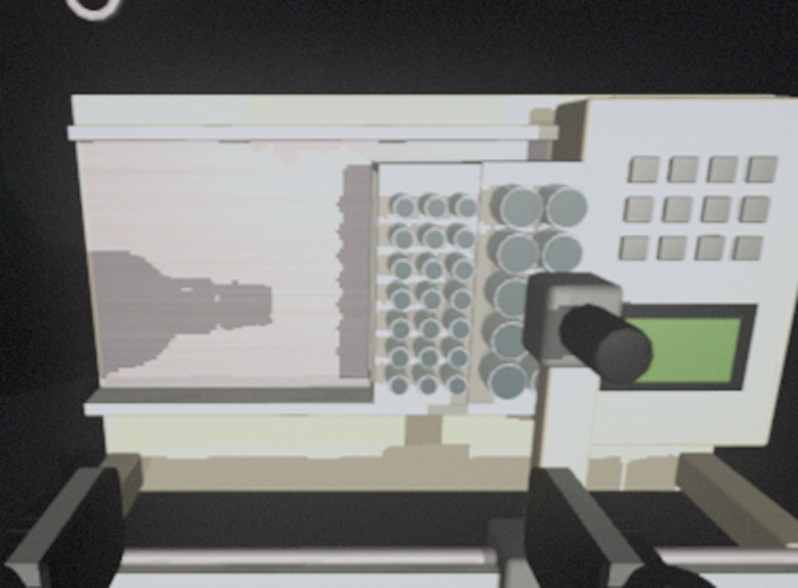

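Both racks are tight at the stop, and the dispenser head is over the wide rack's middle. The bottle and beaker haven't moved, so I'm handing in.

```bash
python3 -c "
from workcell import bot
print(bot.job_done())"
```

```text
the job is handed in; nothing more can be done
None
```

Job handed in after about 53 s of robot time: the wide-tube rack is tight against the stop, the only slim white rack is tight behind it, the dispensing arm is back over the middle of the first rack (within about 3 mm by camera), and the bottle and beaker are untouched.

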